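# Roll down a cemented sole on a rocking last jack

### The job

A shoe with a freshly cemented sole sits upside down on the damped rocking jack. Take the hand roller from its holder, press it on the heel end of the sole and roll it to the toe end in one steady pass of some 5 to 8 s with an even pressure of 6 to 7 N (3 to 11 N will do; under 1.5 N, lifting off on the way or over 13 N spoils the bond), following the head as it sinks under the roller and moving on before it rocks over to its rubber stops. Then hang the roller back upright in its holder and let go, leaving the other things on the bench alone.

Things in the scene. Friction and masses are not known exactly. Their poses are not given: they have to be found in the camera images.
- jack: Rocking last jack, blue steel, fixed to the bench: base plate 210 x 130 x 12 mm, two cheeks (104 mm over all) carrying a level pivot pin, dark oil damper drum on the +y cheek. On its head a black shoe on a green last, upside down, tan sole up. Origin: centre of the base's underside, on the bench straight below the pivot. x points level from heel to toe, y along the pivot pin, z up.
- head (a joint): Tilt of the rocking head with the shoe, rad: 0 level (so at the start), positive toe down. Rubber stops at -0.34 and 0.34; it must stay within +-0.31. It obeys 5.0 N m s/rad x rate = moment of the press about the pivot - S x tilt, with S about 1.1 N m/rad (0.65 to 1.4); its inertia is negligible. 6 N on the heel end tip it at 0.11 rad/s at first, and on to the stop if the roller stayed.
- pivot (a point): Centre of the pivot pin, fixed, 100 mm above the bench, straight above the jack's origin; axes as the jack. An oil damper (5.0 N m s/rad) and a centring spring (1.9 N m/rad) act here; the shoe above it (1.3 kg with its last, varies much) is top-heavy and takes about 0.8 N m/rad off the spring.
- sole (a point): Point of the rocking head, 90 mm from the pivot along the head's z (straight above it when level); axes tilt with the head: x to the toe, y across, z up. The sole, 250 mm long, flat across y, is nominally a smooth curve through x: z (mm) from this point: -125: -3, -110: -1, -90: 0, -60: -1, -30: -6, 0: -7, 30: -2, 50: 0, 70: -2, 90: -7, 110: -14, 125: -21.
- heel_end (a point): Where the pass begins: x = -95 mm, z = 0 of sole, moving with the head. The heel end is where the roller's axle is between x = -115 and -75 mm of sole. The sole is 64 mm wide here, 56 at the waist. Each last sits on its heel pin (x = -65) pitched by up to 0.06 rad either way, firmly, so the real sole lies up to 2 mm off the nominal curve here and 10 mm at the toe end.
- toe_end (a point): Where the pass ends: x = 100, z = -10 mm of sole, moving with the head, nominally on the sole. The toe end is where the roller's axle is between x = 83 and 125 mm of sole. The sole is 66 mm wide here, 86 at the ball (x = 50). Between the ends (x -65 to 75) the wheel must stay pressed on the sole: come near it or lift off only over the ends.
- roller: Hand roller, 0.31 kg (varies), loose, hanging upright in its holder. Its wheel rolls along its x axis. Steel fork 22 mm in x, 56 mm over its cheeks; above it a plate 34 (x) x 90 (y) x 5 mm whose ends are ears, underside 58 mm above the wheel's bottom; then an upright wooden handle 28 mm (x) by 26 mm (y), 75 to 140 mm above the wheel's bottom. Origin: bottom of the wheel, middle; z up.
- axle (a point): Middle of the roller's axle, 22 mm above the roller's origin. The roller is the same either way round (half a turn about z).
- wheel: The roller's black wheel, 44 mm in diameter, 46 mm wide, turning freely about its y axis; origin at its centre, on the axle.
- grip (a point): Middle of the roller's wooden handle, where to grip it from above: 112 mm above the roller's origin.
- holder: Dark steel holder, fixed: base 100 x 110 x 8 mm, two walls along its x, 60 mm long, 12 thick, tops 70 mm above the bench, 66 mm apart inside. The roller hangs between them by its ears, its y along the holder's y, its origin 12 mm above the bench, with 5 mm play each way in y; lips 8 mm high at the wall ends, 50 mm apart inside, leave 8 mm play each way in x. Origin: centre of the underside.
- rest (a point): Middle of the holder at the height of the wall tops, 70 mm above the bench. The hanging roller's axle is 36 mm straight below it.
- cement: Cement can with a yellow label, 96 mm in diameter, 120 mm tall, a bystander at the back of the bench; origin at the centre of its underside.
- hammer: Hammer lying on the left of the bench, a bystander.
- brush: Brush lying at the back middle of the bench, a bystander.
Things that resemble listed ones, but are neither listed nor needed, are in the scene too. What is shaped like the roller but pink is not meant.

How it is judged:
On the way, in this order (a step that is already met when the one before it is completed fails the run):
1. the roller is pressed on the heel end with 3 to 11 N for 0.3 s (x of axle in the frame of sole between -0.118 and -0.072 m and contact force between wheel and head between 3 and 11 N), for 0.3 s.
2. it rolls over the waist with 3 to 11 N, unbroken for 1 s (x of axle in the frame of sole between -0.068 and 0 m and contact force between wheel and head between 3 and 11 N), for 1 s.
3. it rolls over the ball of the foot with 3 to 11 N, unbroken for 1 s (x of axle in the frame of sole between 0.002 and 0.075 m and contact force between wheel and head between 3 and 11 N), for 1 s.
4. it presses the toe end with 3 to 11 N for 0.3 s (x of axle in the frame of sole between 0.08 and 0.128 m and contact force between wheel and head between 3 and 11 N), for 0.3 s.
At the end, for the whole second after the job is handed in: the roller hangs upright (within 0.1 rad) by its ears on both walls of its holder, within 14 mm of its middle, let go and at rest (z of axle in the frame of rest between -0.04 and -0.03 m and horizontal distance between axle and rest below 0.014 m and angle between roller's own z axis and vertical below 0.1 rad and contact force between roller and holder above 1 N and linear speed of roller below 0.02 m/s and contact force between roller and head below 0.1 N); the robot touches nothing.
It fails at once if the roller or hand presses the shoe harder than 13 N (contact force between any of roller, the arm, the fingers and head above 13 N).
It fails at once if between the heel end and the toe end the roller leaves the sole, or presses it with less than 1.5 N, or floats just above it (x of axle in the frame of sole between -0.065 and 0.075 m and y of axle in the frame of sole between -0.06 and 0.06 m and z of axle in the frame of sole below 0.036 m and contact force between wheel and head below 1.5 N).
It fails at once if the head rocks over to its stops (beyond 0.31 rad) (value of joint head above 0.31 rad or value of joint head below -0.31 rad).
It fails at once if the can, the hammer or the brush is pushed about (distance of any of cement, hammer, brush from where it was at the start of the episode above 0.03 m).
It also fails if it takes over 70 s, if anything falls off the work surface, if the arm or the gripper's body presses on something with over 40 N, if the wrist force passes 120 N, or if a joint passes its speed limit or range.

### The arm

A 6-joint arm with a two-finger parallel gripper is mounted at the origin on the work surface. World frame = base frame: x ahead of the robot, y to its left, z up, the work surface at z = 0. Lengths are in m, angles in rad, forces in N, time in s.
With the tool pointing down it reaches from about 0.35 to 0.975 m from the base axis. Payload 4.9 kg.
Tool frame: the origin (TCP) lies at the very end of the fingers, on their centre line; the grasp point (between the pads) lies ctrl.hold_point_z behind it (ctrl.hold_point_z is the distance from the TCP to the grasp point, in m); z points along the fingers, y is the line along which they close (so a half turn about z gives the same grasp; the last joint's range is limited). The gripper opens to 85 mm and grips with 20 to 120 N. Pads are 22 mm wide; open, the fingers measure 114 mm over their backs; the gripper's body (76 mm by 85 mm) begins 54 mm behind the grasp point. The pads swing forward as they close: fully open they stand 13 mm farther back than shut.
Start: joints at [1.003, 0.053, 1.613, -0, 1.476, -0.119], TCP at [0.271, 0.563, 0.194] pointing down, gripper open.
Joint ranges: [-3.01, 3.01], [-1.01, 2.22], [0.06, 2.58], [-1.02, 4.17], [0.09, 2.62], [-3.14, 3.14]. Speed limits (rad/s): [2.57, 2.57, 3.14, 3.14, 3.14, 3.14].

### API

Orientations are given as a rotation vector (axis times angle).
In Python, from station import ctrl gives the robot as it stands. The module is installed in compiled form; this text tells all that it offers.
- The arm moves only by the tool jog_arm, never from a script. Its argument "deltas" is a list of rows, each a list of 3 entries, a list of its own where there are three numbers: the closure, from -1 (fully open) to 1 (shut), then the shift along the world's x, y, z scaled (see below), then the turn, a rotation vector about the world's x, y, z scaled (see below). A call has 1 to 12 rows; each row is the pose to reach, as a shift and turn from the pose commanded when the call began, turning the shorter way round; what a row does not reach only later rows make up. The controller multiplies each number of a shift by 0.4 m and each number of a turn by 180 degrees. A row lasts 1/12 s, in which the tool goes at most 41.7 mm and 7.16 degrees, less where a joint would pass 70% of its speed; a pose out of reach is approached as far as the arm can. A call with a number of a shift or a turn outside -1 to 1 is refused whole. A call with a gripper value outside its range is refused whole. The fingers move at their own pace and stop on an object; "squeeze" is the grip in N (left out, the last holds). Time passes only in rows, so rows that repeat a pose let the fingers close. It gives the time, the measured TCP pose, the force, the opening and the grip force at its end, in the units of the state.
- ctrl.get_obs(): the state, without advancing time (a new reading comes with each control period).
- ctrl.get_image(name): name is "scene" or "top" or "wrist"; returns the picture (384x512x3 uint8, red, green, blue); there is no depth.
- ctrl.get_calibration(name): a dict with "K" (3x3 intrinsics, pixels), "extrinsics" (4x4, takes a point from world to camera coordinates). Camera axes: x right, y down, z forward; pixel columns grow to the right and rows downward; lengths in m; the calibration is good to about 2 mm. A picture is of the moment at which its call begins: read the wrist's pose just before it. get_calibration takes no time and is no camera call; for the wrist camera it gives the pose at the moment of the call.
- ctrl.finish_job(): hands the job in; it is judged then, once.
The state is a dict: "t": time; "q": joint angles; "dq": joint speeds; "effort": joint torques, N m; "tool_pos": TCP position; "tool_rot": TCP orientation; "contact_force": force on the tool from outside, world axes, zero at the start; "wrist_torque": the same for the moment, N m; "opening": finger opening in m; "grip_force": force on a finger pad.
Only numpy, scipy, OpenCV 4.12 (cv2) and the standard library are available. Lean on these libraries where they do the work, as an engineer would, in place of code of your own. Each camera call takes 0.05 s, during which the arm holds its last target. There are 200 camera calls.

## Working session

There is one attempt and no reset: what is moved stays moved. The work goes in short steps, Python scripts to look and compute and a tool call to move; the robot and the scene stay as the last step left them, time stands still between calls to the robot, and variables do not carry over. Pictures are saved under pics/ and viewed, at most 10 in all, crops included, and the job is handed in when it is done.

Besides the shell and the picture viewer there is one more tool, called after "Call:" as a command line: name --argument value ..., lists and objects as JSON in quotes. jog_arm: Moves the arm, as the interface text tells. Its arguments: {"type":"object","properties":{"deltas":{"type":"array","items":{"type":"array"}},"squeeze":{"type":"number"}},"required":["deltas"]}

```bash
mkdir -p pics
cat > h.py <<'E'
import numpy as np, cv2
from station import ctrl
def ray(cal,u,v):
    K=np.array(cal["K"]);E=np.array(cal["extrinsics"]);R=E[:3,:3];t=E[:3,3]
    return -R.T@t, R.T@np.linalg.solve(K,[u,v,1.])
def onz(cal,u,v,z):
    c,d=ray(cal,u,v); return c+d*(z-c[2])/d[2]
def proj(cal,p):
    K=np.array(cal["K"]);E=np.array(cal["extrinsics"]);q=K@(E[:3,:3]@np.array(p)+E[:3,3]);return q[:2]/q[2]
E
python3 - <<'E'
from h import *
o=ctrl.get_obs();print({k:np.round(v,3) for k,v in o.items()},ctrl.hold_point_z)
for n in("scene","top"):
    im=ctrl.get_image(n)[:,:,::-1];cv2.imwrite(f"pics/{n}0.png",im);c=ctrl.get_calibration(n);np.savez(f"{n}.npz",**c)
    print(n,np.round(np.array(c["K"]),1).tolist(),np.round(ray(c,256,192),3).__repr__())
E
```

```text
{'t': np.float64(0.0), 'q': array([ 1.003,  0.053,  1.614, -0.   ,  1.476, -0.119]), 'dq': array([-0.   ,  0.   ,  0.001, -0.001,  0.001,  0.   ]), 'effort': array([ 1.0000e-03, -3.9367e+01, -3.7018e+01, -0.0000e+00,  7.0000e-03,
        0.0000e+00]), 'tool_pos': array([0.271, 0.562, 0.193]), 'tool_rot': array([-6.990e-01, -3.062e+00,  3.000e-03]), 'contact_force': array([-0.586,  0.185, -0.4  ]), 'wrist_torque': array([-0.008,  0.03 ,  0.004]), 'grip_force': np.float64(0.0), 'opening': np.float64(0.086)} 0.0187
scene [[371.1, 0.0, 259.2], [0.0, 371.1, 188.8], [0.0, 0.0, 1.0]] array([[ 1.056,  0.361,  1.013],
       [-0.395, -0.332, -0.857]])
top [[450.6, 0.0, 265.9], [0.0, 450.6, 192.1], [0.0, 0.0, 1.0]] array([[ 0.444,  0.026,  1.343],
       [ 0.157,  0.008, -0.988]])
```

View pics/scene0.png

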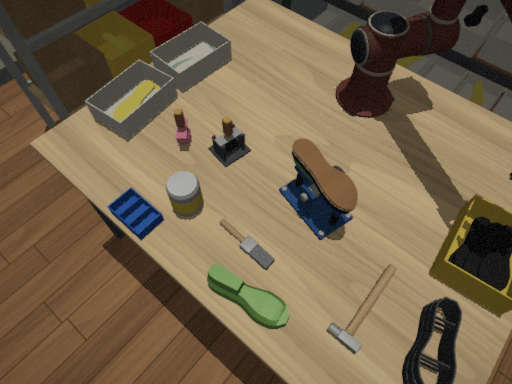

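View pics/top0.png

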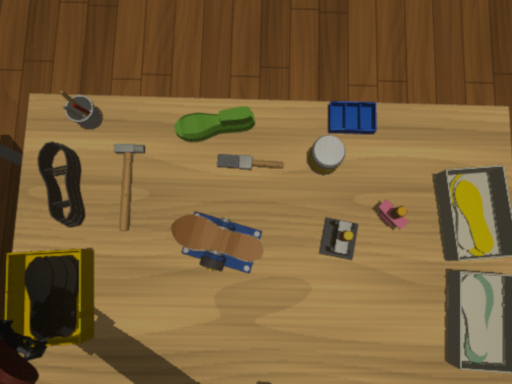

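The scene view has two handles of the right shape. The one at scene (229,140) / top (341,237) stands in a dark holder with a black and steel roller. The pink one at scene (182,130) / top (395,212) is the decoy. The shoe on its jack is at top (217,240), with the drum at (213,262) and the broad toe to the left. I choose the roller at (229,140) and will check it in a close crop.

Run:
```python
from h import *
s=cv2.imread("pics/scene0.png");t=cv2.imread("pics/top0.png")
a=cv2.resize(s[105:180,165:265],(400,300),interpolation=cv2.INTER_CUBIC)
b=cv2.resize(t[200:275,310:410],(400,300),interpolation=cv2.INTER_CUBIC)
c=cv2.resize(t[205:280,165:265],(400,300),interpolation=cv2.INTER_CUBIC)
d=cv2.resize(s[130:242,265:415][:, :],(400,300),interpolation=cv2.INTER_CUBIC)
cv2.imwrite("pics/c1.png",np.vstack([np.hstack([a,b]),np.hstack([c,d])]))
T=dict(np.load("top.npz"))
h=cv2.cvtColor(t,cv2.COLOR_BGR2HSV)
def rect(m,name,z,off):
    cs,_=cv2.findContours(m.astype(np.uint8),0,2);
    pts=np.vstack([c for c in cs if cv2.contourArea(c)>6])[:,0]+off
    P=np.array([onz(T,u,v,z)[:2] for u,v in pts],np.float32)
    (cx,cy),sz,an=cv2.minAreaRect(P);print(name,np.round([cx,cy],4),np.round(sz,3),round(an,1))
    return P
J=h[200:285,160:270]
blue=(J[...,0]>98)&(J[...,0]<125)&(J[...,1]>130)&(J[...,2]>50)
rect(blue,"jack base z.012",.012,(160,200))
tan=(J[...,0]<18)&(J[...,1]>105)&(J[...,2]<190)
print(tan.sum())
H=h[212:262,316:362]
dark=(H[...,2]<95)
rect(dark,"holder base z.008",.008,(316,212))
# handle top (orange)
hd=(H[...,0]>8)&(H[...,0]<25)&(H[...,1]>170)
ys,xs=np.nonzero(hd);print("handle px",xs.mean()+316,ys.mean()+212,hd.sum(),onz(T,xs.mean()+316,ys.mean()+212,.145))
cv2.imwrite("pics/m.png",np.hstack([cv2.resize(x.astype(np.uint8)*255,(200,200)) for x in (blue,tan,dark,hd)]))
```

```text
jack base z.012 [0.5036 0.1265] [0.183 0.122] 74.7
2402
holder base z.008 [ 0.524  -0.2098] [0.098 0.108] 80.0
handle px 347.03389830508473 234.96610169491527 59 [ 0.52434247 -0.20922197  0.145     ]
```

View pics/c1.png

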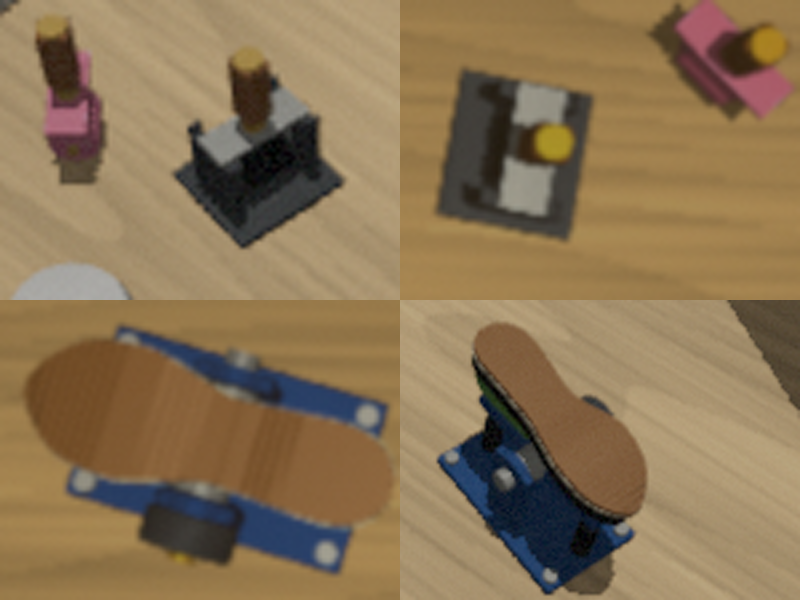

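View pics/m.png

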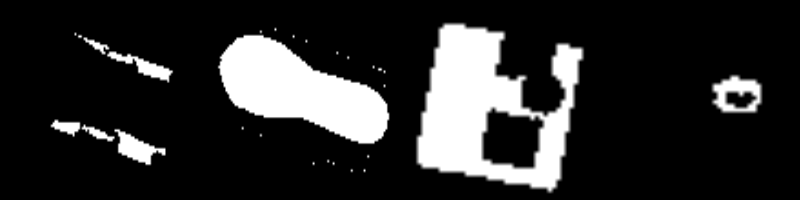

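The crop confirms the choice. The grey-plated roller hangs in the dark holder (handle top at top-view pixel (347,235)) and the pink one stands apart on the bench. Bottom left of the crop is the jack with its drum towards the image bottom and the toe to the left. So the jack's x runs at a yaw of about 75° and the holder's x at about 80°. I'll move to a high hover over the holder.

Call:
jog_arm --deltas '[[-1,[0,0,0.3],[0,0,0]],[-1,[0,0,0.3],[0,0,0]],[-1,[0,0,0.3],[0,0,0]],[-1,[0.31,-0.96,0.3],[0,0,0.04]],[-1,[0.31,-0.96,0.3],[0,0,0.09]],[-1,[0.31,-0.96,0.3],[0,0,0.09]],[-1,[0.31,-0.96,0.3],[0,0,0.09]],[-1,[0.31,-0.96,0.3],[0,0,0.09]],[-1,[0.31,-0.96,0.3],[0,0,0.09]],[-1,[0.31,-0.96,0.3],[0,0,0.09]],[-1,[0.31,-0.96,0.3],[0,0,0.09]],[-1,[0.31,-0.96,0.3],[0,0,0.09]]]'

```text
t: 1.1
tool_pos: [0.3862, 0.2046, 0.3134]
tool_rot: [-0.26, -3.131, 0.0]
contact_force: [0.8, -0.6, -0.1]
opening: 0.0855
grip_force: 0.0
```

Run:
```python
from h import *
T=dict(np.load("top.npz"));S=dict(np.load("scene.npz"))
b=[np.array([(x+.5)/4-.5+165,(y-300+.5)/4-.5+205]) for x,y in((127,340),(368,415),(326,553),(84,482))]
P=[onz(T,*p,.014)[:2] for p in b];print(np.round(P,3).tolist(),"diag mid",(P[1]+P[3])/2,"mean4",np.mean(P,0))
d=P[3]-P[2];print("yaw heel->toe",np.degrees(np.arctan2(d[1],d[0])),"len",np.linalg.norm(d),np.linalg.norm(P[1]-P[2]))
w=P[1]-P[2];print("yaw from short side",np.degrees(np.arctan2(-w[0],w[1]))+0, np.degrees(np.arctan2(w[1],w[0])))
t=cv2.imread("pics/top0.png");s=cv2.imread("pics/scene0.png")
def mask(im,x0,y0,x1,y1):
    h=cv2.cvtColor(im,cv2.COLOR_BGR2HSV);m=np.zeros(im.shape[:2],np.uint8)
    q=h[y0:y1,x0:x1];m[y0:y1,x0:x1]=((q[...,0]<18)&(q[...,1]>105)&(q[...,2]<190))
    n,l,st,_=cv2.connectedComponentsWithStats(m,connectivity=4);m=(l==1+np.argmax(st[1:,4])).astype(np.uint8)
    return cv2.morphologyEx(m,cv2.MORPH_CLOSE,np.ones((3,3)))
mt=mask(t,160,200,270,285);ms=mask(s,270,130,375,230)
cv2.imwrite("pics/m2.png",np.hstack([mt[200:285,160:270],ms[130:230,270:380][:85]])*255)
ct=max(cv2.findContours(mt,0,cv2.CHAIN_APPROX_NONE)[0],key=cv2.contourArea)[:,0]
cs=max(cv2.findContours(ms,0,cv2.CHAIN_APPROX_NONE)[0],key=cv2.contourArea).astype(np.float32)
c=(P[1]+P[3])/2;yaw=np.radians(74.7);ex=np.array([np.cos(yaw),np.sin(yaw)]);ey=np.array([-ex[1],ex[0]])
Q=np.array([onz(T,u,v,.185)[:2]-c for u,v in ct]);print("sole x",(Q@ex).min(),(Q@ex).max(),"y",(Q@ey).min(),(Q@ey).max())
for k in range(0,len(ct),4):
    u,v=ct[k];zs=np.arange(.14,.225,.0005)
    dd=[cv2.pointPolygonTest(cs,tuple(map(float,proj(S,onz(T,u,v,z)))),True) for z in zs]
    cr=[z for z,a,bb in zip(zs,dd,dd[1:]) if a*bb<=0]
    if cr:
        o=[]
        for z in cr:
            p=onz(T,u,v,z)[:2]-c;o.append((round(float(p@ex)*1e3),round(float(p@ey)*1e3),round(z*1e3)))
        print(o[:1]+o[-1:] if len(o)>1 else o)
```

```text
[[0.583, 0.211], [0.532, 0.032], [0.431, 0.06], [0.478, 0.238]] diag mid [0.50507974 0.1348863 ] mean4 [0.50606854 0.13526333]
yaw heel->toe 75.10715735521953 len 0.18404016351138772 0.10459664723812996
yaw from short side -105.54806778933583 -15.548067789335825
sole x -0.1241380338606707 0.12135470346718538 y -0.04183399898334542 0.04182817786786025
[(99, -35, 176)]
[(108, -29, 176)]
[(117, -19, 168)]
[(124, -6, 162)]
[(124, 4, 161)]
[(121, 14, 157), (111, 15, 208)]
[(105, 23, 196)]
[(100, 31, 183)]
[(90, 39, 180)]
[(78, 40, 184)]
[(66, 40, 191)]
[(55, 42, 191)]
[(45, 39, 192)]
[(35, 38, 189)]
[(26, 36, 188)]
[(16, 33, 187)]
[(6, 30, 187)]
[(-4, 27, 188)]
[(-14, 26, 188)]
[(-25, 26, 188)]
[(-36, 28, 188)]
[(-47, 27, 196)]
[(-58, 29, 196)]
[(-68, 29, 196)]
[(-79, 28, 200)]
[(-89, 28, 201)]
[(-99, 27, 197)]
[(-109, 24, 193)]
[(-117, 17, 191)]
[(-122, 7, 191)]
[(-122, -4, 151), (-122, -3, 191)]
[(-119, -13, 188), (-119, -13, 191)]
[(-101, -28, 202), (-102, -27, 223)]
[(-90, -30, 192)]
[(-79, -30, 192)]
[(-69, -29, 192)]
[(-58, -29, 191)]
[(-48, -29, 189)]
[(-37, -28, 187)]
[(-26, -28, 185)]
[(-16, -27, 185)]
[(-5, -27, 182)]
[(7, -31, 187)]
[(18, -33, 184)]
[(30, -37, 189)]
[(41, -39, 190)]
[(53, -41, 187)]
[(64, -41, 186)]
[(75, -41, 184)]
[(86, -38, 177)]
[(96, -35, 177)]
```

Call:
jog_arm --deltas '[[-1,[0.32,-0.97,0],[0,0,0]],[-1,[0.32,-0.97,0],[0,0,0]],[-1,[0.32,-0.97,0],[0,0,0]],[-1,[0.32,-0.97,0],[0,0,0]],[-1,[0.32,-0.97,0],[0,0,0]],[-1,[0.32,-0.97,0],[0,0,0]],[-1,[0.32,-0.97,-0.1],[0,0,0]],[-1,[0.32,-0.97,-0.1],[0,0,0]],[-1,[0.32,-0.97,-0.1],[0,0,0]],[-1,[0.32,-0.97,-0.1],[0,0,0]],[-1,[0.32,-0.97,-0.1],[0,0,0]],[-1,[0.32,-0.97,-0.1],[0,0,0]]]'

```text
t: 2.1
tool_pos: [0.5136, -0.1827, 0.2716]
tool_rot: [-0.265, -3.127, -0.003]
contact_force: [-1.1, 0.4, -0.0]
opening: 0.0856
grip_force: 0.0
```

Run:
```python
from h import *
o=ctrl.get_obs();c=ctrl.get_calibration("wrist");im=ctrl.get_image("wrist")[:,:,::-1];np.savez("w1.npz",**c)
cv2.imwrite("pics/w1.png",im);print(o["t"],o["tool_pos"],o["tool_rot"],o["contact_force"])
print(ray(c,256,192),proj(c,[.524,-.21,.152]),proj(c,[.524,-.21,.075]))
```

```text
2.1 [ 0.51360944 -0.18271817  0.27161946] [-2.64831760e-01 -3.12651289e+00 -2.97704472e-03] [-1.07786635  0.39870212 -0.01244872]
(array([ 0.4458101 , -0.171171  ,  0.45226671]), array([ 0.25740839, -0.05901221, -0.96472273])) [235.69058614 193.49092836] [240.45781322 176.94252067]
```

View pics/w1.png

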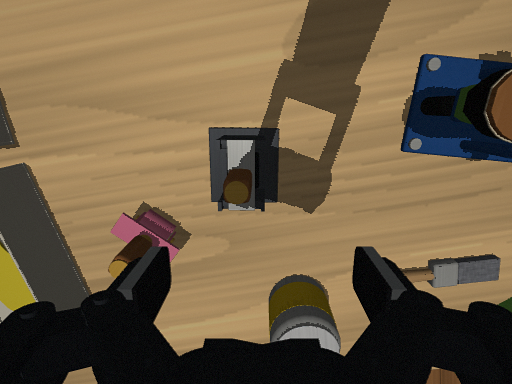

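The wrist view shows the holder base at (209–279, 127–203), the grey plate at about (240,175), and the handle top at (237,191). The decoy is at (130,245).

Run:
```python
from h import *
c=dict(np.load("w1.npz"));im=cv2.imread("pics/w1.png");x0,y0=200,118;q=im[y0:218,x0:290];h=cv2.cvtColor(q,cv2.COLOR_BGR2HSV)
def rect(m,name,z):
    m=m.astype(np.uint8);n,l,st,_=cv2.connectedComponentsWithStats(m,connectivity=4);m=(l==1+np.argmax(st[1:,4])).astype(np.uint8)
    p=max(cv2.findContours(m,0,cv2.CHAIN_APPROX_NONE)[0],key=cv2.contourArea)[:,0]+(x0,y0)
    P=np.array([onz(c,u,v,z)[:2] for u,v in p],np.float32);(a,b),s,an=cv2.minAreaRect(P)
    print(name,np.round([a,b],4),np.round(s,4),round(an,1),p.min(0),p.max(0))
rect((h[...,2]>110)&(h[...,1]<60),"plate",.075)
rect((h[...,1]<80)&(h[...,2]<110),"base",.008)
hd=(h[...,0]>5)&(h[...,0]<25)&(h[...,1]>110)&(h[...,2]<175)
hd[:40]=0;hd[:,:20]=0;hd[:,52:]=0
cap=hd&(h[...,2]>90)
rect(hd,"handle@.152",.152);rect(cap,"cap@.152",.152)
big=cv2.resize(q,None,fx=5,fy=5,interpolation=cv2.INTER_CUBIC);cv2.imwrite("pics/c2.png",big)
```

```text
plate [ 0.4965 -0.2058] [0.0306 0.0356] 80.3 [227 140] [252 169]
base [ 0.5293 -0.2103] [0.0996 0.1216] 80.3 [209 128] [278 210]
handle@.152 [ 0.5168 -0.2074] [0.0283 0.0353] 79.8 [223 169] [251 203]
cap@.152 [ 0.5461 -0.2108] [0.0226 0.0065] 80.3 [228 211] [250 217]
```

View pics/c2.png

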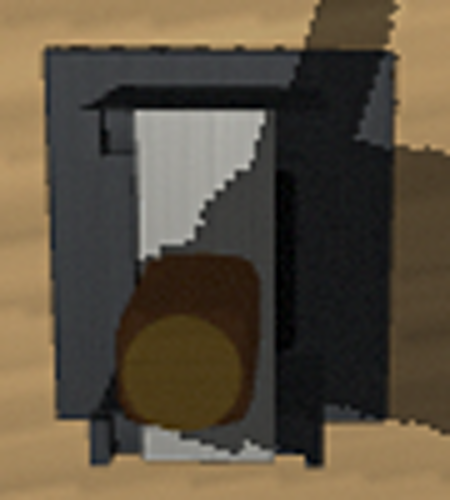

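The close view shows the handle cap at crop (182,370), and the plate with corners (133,108), (267,108), (275,460) and (145,460).

Run:
```python
from h import *
c=dict(np.load("w1.npz"));f=lambda x,y,z:onz(c,200+(x+.5)/5-.5,118+(y+.5)/5-.5,z)[:2]
print("cap",f(182,370,.152))
P=[f(*p,.075) for p in((133,108),(267,108),(275,460),(145,460))];print("plate",np.mean(P,0),np.linalg.norm(P[0]-P[3]),np.linalg.norm(P[0]-P[1]))
d=P[3]-P[0]+P[2]-P[1];print(np.degrees(np.arctan2(d[1],d[0])))
B=[f(*p,.008) for p in((47,48),(395,53),(388,420),(55,420))];print("base",np.mean(B,0),np.linalg.norm(B[0]-B[3]),np.linalg.norm(B[0]-B[1]))
o=ctrl.get_obs();print(o["tool_pos"],o["tool_rot"])
```

```text
cap [ 0.52211187 -0.20931576]
plate [ 0.52226015 -0.2094467 ] 0.08952917222987998 0.03234260912687412
-9.153477036545404
base [ 0.52254435 -0.20892945] 0.10945086491210705 0.09791671282207126
[ 0.5139161  -0.18168086  0.27282241] [-2.62193909e-01 -3.12868789e+00 -1.99402490e-03]
```

The cap, plate and base centres agree within 1 mm at (0.5225, -0.209), with the sizes correct (89.5 and 109 mm) and a yaw of 80.8°. I'll align, go down and grip.

Call:
jog_arm --deltas '[[-1,[0.0225,-0.069,0],[0,0,0]],[-1,[0.0225,-0.069,0],[0,0,0]],[-1,[0.0225,-0.069,-0.1],[0,0,0]],[-1,[0.0225,-0.069,-0.2],[0,0,0]],[-1,[0.0225,-0.069,-0.28],[0,0,0]],[-1,[0.0225,-0.069,-0.34],[0,0,0]],[-1,[0.0225,-0.069,-0.38],[0,0,0]],[-1,[0.0225,-0.069,-0.41],[0,0,0]],[-1,[0.0225,-0.069,-0.42],[0,0,0]],[-1,[0.0225,-0.069,-0.42],[0,0,0]],[-1,[0.0225,-0.069,-0.42],[0,0,0]],[-1,[0.0225,-0.069,-0.42],[0,0,0]]]'

```text
t: 3.15
tool_pos: [0.5245, -0.2095, 0.1079]
tool_rot: [0.26, 3.128, -0.002]
contact_force: [0.5, -0.2, -0.1]
opening: 0.0856
grip_force: 0.0
```

Call:
jog_arm --deltas '[[1,[0,0,0],[0,0,0]],[1,[0,0,0],[0,0,0]],[1,[0,0,0],[0,0,0]],[1,[0,0,0],[0,0,0]],[1,[0,0,0],[0,0,0]],[1,[0,0,0],[0,0,0]],[1,[0,0,0],[0,0,0]],[1,[0,0,0],[0,0,0]],[1,[0,0,0],[0,0,0]],[1,[0,0,0],[0,0,0]],[1,[0,0,0],[0,0,0]],[1,[0,0,0],[0,0,0]]]' --squeeze 80

```text
t: 4.15
tool_pos: [0.5237, -0.2096, 0.1065]
tool_rot: [0.26, 3.13, -0.002]
contact_force: [-1.2, -1.7, 5.4]
opening: 0.0254
grip_force: 80.6
```

Call:
jog_arm --deltas '[[1,[0,0,0.03],[0,0,0]],[1,[0,0,0.07],[0,0,0]],[1,[0,0,0.12],[0,0,0]],[1,[0,0,0.18],[0,0,0]],[1,[0,0,0.24],[0,0,0]],[1,[0,0,0.3],[0,0,0]],[1,[0,0,0.36],[0,0,0]],[1,[0,0,0.42],[0,0,0]],[1,[0,0,0.47],[0,0,0]],[1,[0,0,0.51],[0,0,0]],[1,[0,0,0.51],[0,0,0]],[1,[0,0,0.51],[0,0,0]]]'

```text
t: 5.15
tool_pos: [0.5232, -0.2087, 0.3095]
tool_rot: [-0.26, -3.131, -0.001]
contact_force: [0.0, 0.4, -2.5]
opening: 0.0256
grip_force: 79.7
```

Call:
jog_arm --deltas '[[1,[-0.01,0.05,0],[0,0,-0.005]],[1,[-0.02,0.13,0],[0,0,-0.01]],[1,[-0.04,0.22,0],[0,0,-0.02]],[1,[-0.05,0.31,0],[0,0,-0.025]],[1,[-0.07,0.4,0],[0,0,-0.031]],[1,[-0.08,0.48,0],[0,0,-0.031]],[1,[-0.09,0.55,0],[0,0,-0.031]],[1,[-0.1,0.6,0],[0,0,-0.031]],[1,[-0.108,0.632,0],[0,0,-0.031]],[1,[-0.108,0.632,0],[0,0,-0.031]],[1,[-0.108,0.632,0],[0,0,-0.031]],[1,[-0.108,0.632,0],[0,0,-0.031]]]'

```text
t: 6.15
tool_pos: [0.4796, 0.0433, 0.3081]
tool_rot: [-0.413, -3.112, 0.001]
contact_force: [0.3, -0.5, -2.2]
opening: 0.0255
grip_force: 79.8
```

Run:
```python
from h import *
o=ctrl.get_obs();c=ctrl.get_calibration("wrist");im=ctrl.get_image("wrist")[:,:,::-1];s=ctrl.get_image("scene")[:,:,::-1]
o2=ctrl.get_obs()
for q in(o,o2):print(q["t"],q["tool_pos"],q["tool_rot"],q["contact_force"],q["wrist_torque"],q["opening"])
np.savez("w2.npz",**c);cv2.imwrite("pics/w2.png",np.hstack([im[:,:],cv2.resize(s[90:240,255:375],(288,384))]))
```

```text
6.15 [0.47959633 0.04325671 0.30805416] [-4.12732556e-01 -3.11158201e+00  8.78261202e-04] [ 0.25965824 -0.52587085 -2.21117024] [0.0473905  0.00269174 0.00786816] 0.02546545542987065
6.25 [0.47998327 0.04291172 0.30884011] [-4.14286988e-01 -3.11254356e+00  4.48484638e-04] [-0.00880292  0.20615336 -2.88126416] [ 0.02295206 -0.00926096  0.0102992 ] 0.025233413151650824
```

View pics/w2.png

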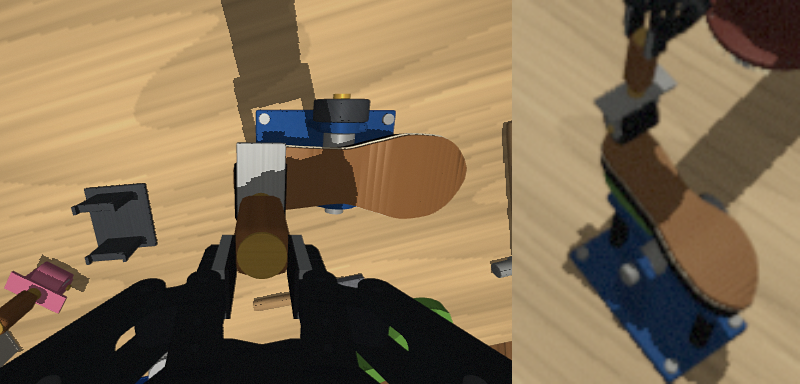

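The roller is held upright over the heel. In the wrist picture its plate is at (260,165), square to the sole axis, and the sole runs to the right to (465,178). The scene inset shows the wheel just above the heel. Next I plan the pass from the given head dynamics.

```bash
cat > plan.py <<'E'
import numpy as np
from scipy.interpolate import CubicSpline
from scipy.optimize import fsolve
X=np.array([-125,-110,-90,-60,-30,0,30,50,70,90,110,125])/1e3;Z=np.array([-3,-1,0,-1,-6,-7,-2,0,-2,-7,-14,-21])/1e3
nom=CubicSpline(X,Z)
class M:
    def __init__(s,p=-.03,S=1.1,z0=0.):s.p,s.S,s.z0=p,S,z0
    def con(s,x): return .09+nom(x)+s.p*(x+.065)+s.z0, nom(x,1)+s.p
    def axle(s,x):
        z,g=s.con(x);n=np.array([-g,1])/np.hypot(1,g);return np.array([x,z])+.022*n,n,g
    def contact(s,xa):   # contact x for axle x in the sole frame
        x=xa
        for _ in range(30):x=x+.7*(xa-s.axle(x)[0][0])
        return x
    def world(s,a,th):c,n=np.cos(th),np.sin(th);return np.array([a[0]*c+a[1]*n,-a[0]*n+a[1]*c])
    def state(s,xa,th): # world axle (rel. pivot), moment arm, vertical share of F
        x=s.contact(xa);a,n,g=s.axle(x);z=s.con(x)[0];return s.world(a,th),(z*g+x)/np.hypot(1,g),s.world(n,th)
    def run(s,xs,F,th,dt):
        out=[]
        for xa in xs:
            w,arm,n=s.state(xa,th);out.append((xa,th,*w,arm,*n));th+=dt*(F*arm-s.S*th)/5
        return np.array(out)
E
cat > t.py <<'E'
from plan import *
for T in(5.5,6.5,7.5):
  for p in(-.06,0,.06):
    for S in(.65,1.4):
      m=M(p,S);t=np.arange(0,T+.5,1/48);xs=np.interp(t,[0,.5,T+.5],[-.1,-.1,.1]);o=m.run(xs,6.5,0,1/48)
      print(T,p,S,"tilt min/max",o[:,1].min().round(3),o[:,1].max().round(3),"end",o[-1,1].round(3))
E
python3 t.py
python3 - <<'E'
from h import *
for _ in range(6):
    ctrl.get_image("top");o=ctrl.get_obs();print(np.round(o["tool_pos"],4),np.round(o["contact_force"],2),np.round(o["tool_rot"],4))
E
```

```text
5.5 -0.06 0.65 tilt min/max -0.233 0.0 end -0.032
5.5 -0.06 1.4 tilt min/max -0.187 0.029 end 0.029
5.5 0 0.65 tilt min/max -0.214 0.0 end -0.002
5.5 0 1.4 tilt min/max -0.173 0.049 end 0.049
5.5 0.06 0.65 tilt min/max -0.196 0.031 end 0.031
5.5 0.06 1.4 tilt min/max -0.159 0.072 end 0.072
6.5 -0.06 0.65 tilt min/max -0.257 0.0 end -0.017
6.5 -0.06 1.4 tilt min/max -0.202 0.049 end 0.049
6.5 0 0.65 tilt min/max -0.237 0.017 end 0.017
6.5 0 1.4 tilt min/max -0.187 0.071 end 0.071
6.5 0.06 0.65 tilt min/max -0.216 0.053 end 0.053
6.5 0.06 1.4 tilt min/max -0.172 0.094 end 0.094
7.5 -0.06 0.65 tilt min/max -0.28 0.0 end -0.0
7.5 -0.06 1.4 tilt min/max -0.215 0.069 end 0.069
7.5 0 0.65 tilt min/max -0.258 0.036 end 0.036
7.5 0 1.4 tilt min/max -0.199 0.091 end 0.091
7.5 0.06 0.65 tilt min/max -0.235 0.075 end 0.075
7.5 0.06 1.4 tilt min/max -0.183 0.115 end 0.115
[0.4801 0.0429 0.3091] [ 0.69 -0.11 -1.36] [-4.146e-01 -3.113e+00  3.000e-04]
[0.4802 0.0429 0.3094] [ 0.18  0.27 -2.3 ] [-4.1480e-01 -3.1134e+00  2.0000e-04]
[0.4802 0.043  0.3096] [ 0.12  0.21 -2.83] [-4.1450e-01 -3.1137e+00  1.0000e-04]
[0.4802 0.0431 0.3097] [ 0.08 -0.01 -2.54] [-4.143e-01 -3.114e+00  1.000e-04]
[0.4802 0.0432 0.3098] [ 0.58 -0.99 -3.14] [-0.414  -3.1141  0.    ]
[0.4802 0.0433 0.3098] [-1.14 -0.13 -2.34] [ 0.4137  3.1142 -0.    ]
```

Call:
jog_arm --deltas '[[1,[0,0,-0.008],[0,0,0]],[1,[0,0,-0.018],[0,0,0]],[1,[0,0,-0.028],[0,0,0]],[1,[0,0,-0.036],[0,0,0]],[1,[0,0,-0.042],[0,0,0]],[1,[0,0,-0.045],[0,0,0]],[1,[0,0,-0.0475],[0,0,0]],[1,[0,0,-0.0475],[0,0,0]],[1,[0,0,-0.0475],[0,0,0]],[1,[0,0,-0.0475],[0,0,0]],[1,[0,0,-0.0475],[0,0,0]],[1,[0,0,-0.0475],[0,0,0]]]'

```text
t: 7.55
tool_pos: [0.4802, 0.0437, 0.291]
tool_rot: [0.413, 3.114, 0.0]
contact_force: [-0.8, -0.0, -3.6]
opening: 0.0253
grip_force: 79.9
```

Call:
jog_arm --deltas '[[1,[0,0,-0.0025],[0,0,0]],[1,[0,0,-0.005],[0,0,0]],[1,[0,0,-0.0075],[0,0,0]],[1,[0,0,-0.01],[0,0,0]]]'

```text
t: 7.88
tool_pos: [0.4801, 0.0437, 0.2866]
tool_rot: [-0.413, -3.114, 0.0]
contact_force: [-0.2, -0.2, -3.4]
opening: 0.0254
grip_force: 79.9
```

Call:
jog_arm --deltas '[[1,[0,0,-0.0025],[0,0,0]],[1,[0,0,-0.005],[0,0,0]],[1,[0,0,-0.0075],[0,0,0]]]'

```text
t: 8.13
tool_pos: [0.4804, 0.0436, 0.2846]
tool_rot: [0.412, 3.113, 0.0]
contact_force: [-0.1, -0.1, 2.2]
opening: 0.0255
grip_force: 80.4
```

```bash
cat > step.py <<'E'
import sys,json,os
from plan import *
from scipy.optimize import least_squares
from station import ctrl
c=np.array([.5051,.1349]);ex=np.array([np.cos(np.radians(75)),np.sin(np.radians(75))])
H=.072;W=2.65;K=6000.;N=int(sys.argv[1]);v=float(sys.argv[2]);Fd=float(sys.argv[3])
L=json.load(open("log.json")) if os.path.exists("log.json") else {"pts":[[7.98,-.0947,None,0.]],"cmd":[-.0947,.2838]}
o=ctrl.get_obs();r=np.array(o["tool_pos"]);f=np.array(o["contact_force"])
if o["t"]>L["pts"][-1][0]+.01: L["pts"].append([float(o["t"]),float((r[:2]-c)@ex),float(r[2]-H-.1),float(f[2]+W)])
P=L["pts"];t=np.array([q[0] for q in P]);Xw=np.array([q[1] for q in P]);F=np.array([q[3] for q in P])
tt=np.linspace(t[0],t[-1],max(2,int((t[-1]-t[0])*36)+1));dt=tt[1]-tt[0]
Xi=np.interp(tt,t,Xw)
def sim(q):
    m=M(q[1],q[2],q[0]);th=0.;Zs=[];xa=Xi[0];Fi=np.interp(tt,t,np.maximum(F+q[3:],0)*(t>t[0]))
    for X,Fz in zip(Xi,Fi):
        for _ in range(3): w,arm,n=m.state(xa,th);xa+=(X-w[0])/np.cos(th)
        Zs.append(w[1]);last=(xa,th,arm,n,Fz);th+=dt*(Fz/n[1]*arm-m.S*th)/5
    return m,np.array(Zs),last
ks=[i for i in range(len(P)) if P[i][2] is not None]
q0=np.r_[.0,-.03,1.1,np.zeros(len(t))];sg=np.r_[.0015,.02,.2,np.full(len(t),.6)]
def res(q):
    Zs=np.interp(t[ks],tt,sim(q)[1]);return np.r_[(Zs-np.array([P[i][2] for i in ks]))/.0003,(q-q0)/sg]
q=least_squares(res,q0,x_scale=sg,diff_step=1e-4,max_nfev=15).x if len(ks) else q0
m,Zs,(xa,th,arm,n,Fz)=sim(q)
print(f"t={t[-1]:.2f} z0={q[0]*1e3:.2f}mm p={q[1]:.3f} S={q[2]:.2f} xa={xa*1e3:.1f} th={th:.3f} Fraw={F[-1]:.1f} Ffit={Fz:.1f} side F={np.round(f[:2],1)} dZ(meas-cmd)={(P[-1][2]+H+.1-L['cmd'][1])*1e3:.2f} dX={(P[-1][1]-L['cmd'][0])*1e3:.2f} Zerr={(Zs[-1]-P[-1][2])*1e3:.2f}")
s=4;xs=np.minimum(xa+v*np.arange(N*s+1)/12/s,.112);p=m.run(xs,Fd,th,1/12/s)[s::s]
defX=P[-1][1]-L["cmd"][0];defZ=P[-1][2]+H+.1-L["cmd"][1]
Xc=p[:,2]-defX*.5;Zc=p[:,3]+H+.1-defZ-(Fd*p[:,6]-Fz)/K
rows=[]
for X,Z in zip(Xc,Zc):
    d=np.r_[ex*(X-L["cmd"][0]),Z-L["cmd"][1]]/.4;rows.append([1,[round(float(x)*2000)/2000 for x in d],[0,0,0]])
print(json.dumps(rows));print("dz mm",np.round((Zc-L["cmd"][1])*1e3,2),"th end",p[-1,1].round(3))
d=np.array(rows[-1][1])*.4;L["cmd"]=[L["cmd"][0]+float(d[:2]@ex),L["cmd"][1]+float(d[2])]
json.dump(L,open("log.json","w"))
E
python3 step.py 4 .03 6.5
```

```text
t=8.13 z0=0.33mm p=-0.032 S=1.10 xa=-93.9 th=-0.006 Fraw=4.9 Ffit=4.8 side F=[-0.1 -0.1] dZ(meas-cmd)=0.84 dX=0.16 Zerr=-0.01
[[1, [0.001, 0.0035, -0.003], [0, 0, 0]], [1, [0.002, 0.007, -0.005], [0, 0, 0]], [1, [0.003, 0.0105, -0.007], [0, 0, 0]], [1, [0.004, 0.0145, -0.009], [0, 0, 0]]]
dz mm [-1.21 -2.06 -2.85 -3.59] th end -0.043
```

Call:
jog_arm --deltas '[[1,[0.001,0.0035,-0.003],[0,0,0]],[1,[0.002,0.007,-0.005],[0,0,0]],[1,[0.003,0.0105,-0.007],[0,0,0]],[1,[0.004,0.0145,-0.009],[0,0,0]]]'

```text
t: 8.47
tool_pos: [0.4822, 0.0496, 0.2813]
tool_rot: [0.412, 3.113, 0.0]
contact_force: [-1.2, -0.7, 4.9]
opening: 0.0255
grip_force: 80.8
```

```bash
python3 step.py 4 .03 6.5
```

```text
t=8.47 z0=0.17mm p=-0.036 S=1.10 xa=-83.7 th=-0.041 Fraw=7.5 Ffit=7.6 side F=[-1.2 -0.7] dZ(meas-cmd)=1.09 dX=0.34 Zerr=0.08
[[1, [0.001, 0.004, -0.001], [0, 0, 0]], [1, [0.002, 0.008, -0.0025], [0, 0, 0]], [1, [0.003, 0.012, -0.0045], [0, 0, 0]], [1, [0.0045, 0.016, -0.006], [0, 0, 0]]]
dz mm [-0.43 -1.09 -1.72 -2.31] th end -0.074
```

Call:
jog_arm --deltas '[[1,[0.001,0.004,-0.001],[0,0,0]],[1,[0.002,0.008,-0.0025],[0,0,0]],[1,[0.003,0.012,-0.0045],[0,0,0]],[1,[0.0045,0.016,-0.006],[0,0,0]]]'

```text
t: 8.8
tool_pos: [0.4838, 0.056, 0.2782]
tool_rot: [0.412, 3.113, -0.0]
contact_force: [-0.4, 0.5, 5.4]
opening: 0.025
grip_force: 80.8
```

```bash
python3 step.py 5 .03 6.5
```

```text
t=8.80 z0=0.17mm p=-0.036 S=1.10 xa=-72.9 th=-0.080 Fraw=8.0 Ffit=8.0 side F=[-0.4  0.5] dZ(meas-cmd)=0.44 dX=0.31 Zerr=0.00
[[1, [0.001, 0.0045, -0.0005], [0, 0, 0]], [1, [0.0025, 0.009, -0.002], [0, 0, 0]], [1, [0.0035, 0.0135, -0.0035], [0, 0, 0]], [1, [0.005, 0.018, -0.0045], [0, 0, 0]], [1, [0.006, 0.0225, -0.0055], [0, 0, 0]]]
dz mm [-0.29 -0.8  -1.3  -1.79 -2.27] th end -0.113
```

Call:
jog_arm --deltas '[[1,[0.001,0.0045,-0.0005],[0,0,0]],[1,[0.0025,0.009,-0.002],[0,0,0]],[1,[0.0035,0.0135,-0.003],[0,0,0]],[1,[0.005,0.018,-0.0045],[0,0,0]],[1,[0.006,0.0225,-0.0055],[0,0,0]]]'

```text
t: 9.22
tool_pos: [0.4861, 0.065, 0.2756]
tool_rot: [0.413, 3.114, -0.0]
contact_force: [0.5, -0.8, 3.9]
opening: 0.0254
grip_force: 80.7
```

```bash
python3 step.py 5 .03 6.5
```

```text
t=9.22 z0=0.26mm p=-0.032 S=1.11 xa=-59.8 th=-0.117 Fraw=6.5 Ffit=6.5 side F=[ 0.5 -0.8] dZ(meas-cmd)=0.00 dX=0.29 Zerr=-0.08
[[1, [0.0015, 0.005, -0.0015], [0, 0, 0]], [1, [0.0025, 0.0095, -0.0025], [0, 0, 0]], [1, [0.004, 0.0145, -0.0035], [0, 0, 0]], [1, [0.005, 0.0195, -0.005], [0, 0, 0]], [1, [0.0065, 0.0245, -0.006], [0, 0, 0]]]
dz mm [-0.54 -1.   -1.46 -1.91 -2.34] th end -0.144
```

Call:
jog_arm --deltas '[[1,[0.0015,0.005,-0.0015],[0,0,0]],[1,[0.0025,0.0095,-0.0025],[0,0,0]],[1,[0.004,0.0145,-0.0035],[0,0,0]],[1,[0.005,0.0195,-0.005],[0,0,0]],[1,[0.0065,0.0245,-0.006],[0,0,0]]]'

```text
t: 9.63
tool_pos: [0.4886, 0.0749, 0.2732]
tool_rot: [0.413, 3.114, 0.0]
contact_force: [0.3, -0.7, 3.7]
opening: 0.0251
grip_force: 80.6
```

```bash
python3 step.py 5 .03 6.5
```

```text
t=9.63 z0=0.24mm p=-0.033 S=1.11 xa=-47.1 th=-0.144 Fraw=6.4 Ffit=6.4 side F=[ 0.3 -0.7] dZ(meas-cmd)=-0.02 dX=0.37 Zerr=0.03
[[1, [0.0015, 0.0055, -0.001], [0, 0, 0]], [1, [0.003, 0.0105, -0.002], [0, 0, 0]], [1, [0.004, 0.016, -0.003], [0, 0, 0]], [1, [0.0055, 0.021, -0.004], [0, 0, 0]], [1, [0.007, 0.0265, -0.0045], [0, 0, 0]]]
dz mm [-0.41 -0.81 -1.19 -1.53 -1.83] th end -0.164
```

Call:
jog_arm --deltas '[[1,[0.0015,0.0055,-0.001],[0,0,0]],[1,[0.003,0.0105,-0.002],[0,0,0]],[1,[0.004,0.016,-0.003],[0,0,0]],[1,[0.0055,0.021,-0.004],[0,0,0]],[1,[0.007,0.0265,-0.0045],[0,0,0]]]'

```text
t: 10.05
tool_pos: [0.4914, 0.0854, 0.2713]
tool_rot: [-0.413, -3.114, 0.0]
contact_force: [0.5, 0.9, 3.5]
opening: 0.0251
grip_force: 80.6
```

```bash
sed -i 's/\*2000)\/2000/*5000)\/5000/' step.py; python3 step.py 4 .03 6.5
```

```text
t=10.05 z0=0.21mm p=-0.034 S=1.10 xa=-34.5 th=-0.163 Fraw=6.2 Ffit=6.2 side F=[0.5 0.9] dZ(meas-cmd)=-0.12 dX=0.30 Zerr=0.05
[[1, [0.0016, 0.0058, -0.0006], [0, 0, 0]], [1, [0.003, 0.0114, -0.0012], [0, 0, 0]], [1, [0.0046, 0.017, -0.0016], [0, 0, 0]], [1, [0.0062, 0.0228, -0.0018], [0, 0, 0]]]
dz mm [-0.26 -0.46 -0.61 -0.68] th end -0.172
```

Call:
jog_arm --deltas '[[1,[0.0016,0.0058,-0.0006],[0,0,0]],[1,[0.003,0.0114,-0.0012],[0,0,0]],[1,[0.0046,0.017,-0.0016],[0,0,0]],[1,[0.0062,0.0228,-0.0018],[0,0,0]]]'

```text
t: 10.38
tool_pos: [0.4938, 0.0945, 0.2705]
tool_rot: [-0.413, -3.114, 0.0]
contact_force: [1.0, -1.1, 2.6]
opening: 0.025
grip_force: 80.5
```

```bash
python3 step.py 3 .03 6.5
```

```text
t=10.38 z0=0.15mm p=-0.037 S=1.11 xa=-24.7 th=-0.169 Fraw=5.3 Ffit=5.3 side F=[ 1.  -1.1] dZ(meas-cmd)=-0.15 dX=0.24 Zerr=0.09
[[1, [0.0016, 0.0062, -0.0004], [0, 0, 0]], [1, [0.0032, 0.012, -0.0002], [0, 0, 0]], [1, [0.0048, 0.018, 0.0002], [0, 0, 0]]]
dz mm [-0.13 -0.07  0.05] th end -0.171
```

Call:
jog_arm --deltas '[[1,[0.0016,0.0062,-0.0008],[0,0,0]],[1,[0.0032,0.012,-0.0006],[0,0,0]],[1,[0.0048,0.018,-0.0002],[0,0,0]]]'

```text
t: 10.63
tool_pos: [0.4957, 0.1017, 0.2705]
tool_rot: [-0.413, -3.114, 0.001]
contact_force: [0.1, -0.9, 2.2]
opening: 0.0256
grip_force: 80.5
```

```bash
sed -i 's/^o=ctrl/L["cmd"][1]+=.4*float((sys.argv+[0])[4])\no=ctrl/' step.py; python3 step.py 3 .03 7 -.0004
```

```text
t=10.63 z0=0.07mm p=-0.040 S=1.15 xa=-17.6 th=-0.167 Fraw=4.8 Ffit=4.8 side F=[ 0.1 -0.9] dZ(meas-cmd)=-0.08 dX=0.19 Zerr=0.16
[[1, [0.0016, 0.0062, 0.0], [0, 0, 0]], [1, [0.0034, 0.0124, 0.0004], [0, 0, 0]], [1, [0.005, 0.0188, 0.0012], [0, 0, 0]]]
dz mm [-0.04  0.19  0.49] th end -0.166
```

Call:
jog_arm --deltas '[[1,[0.0016,0.0062,-0.0008],[0,0,0]],[1,[0.0034,0.0124,-0.0004],[0,0,0]],[1,[0.005,0.0188,0.0004],[0,0,0]]]'

```text
t: 10.88
tool_pos: [0.4979, 0.1091, 0.271]
tool_rot: [0.413, 3.114, -0.001]
contact_force: [0.7, -1.2, 4.7]
opening: 0.0256
grip_force: 80.7
```

```bash
python3 step.py 3 .03 6.5 -.0008
```

```text
t=10.88 z0=0.00mm p=-0.043 S=1.20 xa=-10.4 th=-0.162 Fraw=7.4 Ffit=7.4 side F=[ 0.7 -1.2] dZ(meas-cmd)=0.29 dX=0.17 Zerr=0.17
[[1, [0.0018, 0.0066, 0.0016], [0, 0, 0]], [1, [0.0036, 0.0132, 0.0028], [0, 0, 0]], [1, [0.0052, 0.0198, 0.004], [0, 0, 0]]]
dz mm [0.67 1.08 1.57] th end -0.155
```

Call:
jog_arm --deltas '[[1,[0.0018,0.0066,0.0014],[0,0,0]],[1,[0.0036,0.0132,0.0024],[0,0,0]],[1,[0.0052,0.0198,0.0036],[0,0,0]]]'

```text
t: 11.13
tool_pos: [0.4999, 0.1171, 0.2723]
tool_rot: [0.413, 3.114, -0.001]
contact_force: [0.9, -2.0, 4.4]
opening: 0.0253
grip_force: 80.7
```

```bash
python3 step.py 3 .03 6.5 -.0004
```

```text
t=11.13 z0=-0.02mm p=-0.044 S=1.23 xa=-2.9 th=-0.154 Fraw=7.0 Ffit=7.0 side F=[ 0.9 -2. ] dZ(meas-cmd)=0.11 dX=0.17 Zerr=0.08
[[1, [0.0018, 0.007, 0.0018], [0, 0, 0]], [1, [0.0036, 0.0138, 0.0034], [0, 0, 0]], [1, [0.0056, 0.0208, 0.005], [0, 0, 0]]]
dz mm [0.73 1.34 1.98] th end -0.143
```

Call:
jog_arm --deltas '[[1,[0.0018,0.007,0.0016],[0,0,0]],[1,[0.0036,0.0138,0.0032],[0,0,0]],[1,[0.0056,0.0208,0.0048],[0,0,0]]]'

```text
t: 11.38
tool_pos: [0.5021, 0.1255, 0.2741]
tool_rot: [-0.413, -3.114, 0.001]
contact_force: [0.9, -1.7, 4.2]
opening: 0.0251
grip_force: 80.6
```

```bash
python3 step.py 4 .03 6.5 -.0002
```

```text
t=11.38 z0=-0.03mm p=-0.044 S=1.25 xa=4.6 th=-0.142 Fraw=6.9 Ffit=6.9 side F=[ 0.9 -1.7] dZ(meas-cmd)=-0.02 dX=0.26 Zerr=0.06
[[1, [0.002, 0.0074, 0.002], [0, 0, 0]], [1, [0.0038, 0.0146, 0.0038], [0, 0, 0]], [1, [0.0058, 0.0218, 0.0054], [0, 0, 0]], [1, [0.0078, 0.029, 0.007], [0, 0, 0]]]
dz mm [0.82 1.5  2.17 2.83] th end -0.121
```

Call:
jog_arm --deltas '[[1,[0.002,0.0074,0.0018],[0,0,0]],[1,[0.0038,0.0146,0.0036],[0,0,0]],[1,[0.0058,0.0218,0.0054],[0,0,0]],[1,[0.0078,0.029,0.007],[0,0,0]]]'

```text
t: 11.72
tool_pos: [0.5052, 0.1372, 0.2769]
tool_rot: [-0.413, -3.114, 0.0]
contact_force: [1.2, -2.4, 3.0]
opening: 0.0252
grip_force: 80.6
```

```bash
python3 step.py 4 .03 6.5
```

```text
t=11.72 z0=-0.03mm p=-0.044 S=1.25 xa=14.9 th=-0.121 Fraw=5.7 Ffit=5.7 side F=[ 1.2 -2.4] dZ(meas-cmd)=-0.02 dX=0.35 Zerr=-0.00
[[1, [0.002, 0.0078, 0.0014], [0, 0, 0]], [1, [0.004, 0.0152, 0.0028], [0, 0, 0]], [1, [0.006, 0.0226, 0.0042], [0, 0, 0]], [1, [0.008, 0.0302, 0.0056], [0, 0, 0]]]
dz mm [0.54 1.14 1.7  2.21] th end -0.097
```

Call:
jog_arm --deltas '[[1,[0.002,0.0078,0.0014],[0,0,0]],[1,[0.004,0.0152,0.0028],[0,0,0]],[1,[0.006,0.0226,0.0042],[0,0,0]],[1,[0.008,0.0302,0.0056],[0,0,0]]]'

```text
t: 12.05
tool_pos: [0.5085, 0.1493, 0.2793]
tool_rot: [0.413, 3.114, 0.0]
contact_force: [1.1, -2.5, 4.3]
opening: 0.0252
grip_force: 80.6
```

```bash
python3 step.py 4 .03 6.5
```

```text
t=12.05 z0=-0.03mm p=-0.044 S=1.24 xa=25.2 th=-0.097 Fraw=7.0 Ffit=7.0 side F=[ 1.1 -2.5] dZ(meas-cmd)=0.18 dX=0.45 Zerr=-0.04
[[1, [0.0022, 0.0082, 0.0012], [0, 0, 0]], [1, [0.0042, 0.0156, 0.0022], [0, 0, 0]], [1, [0.0062, 0.0232, 0.003], [0, 0, 0]], [1, [0.0082, 0.031, 0.0038], [0, 0, 0]]]
dz mm [0.52 0.91 1.23 1.48] th end -0.072
```

Call:
jog_arm --deltas '[[1,[0.0022,0.0082,0.0012],[0,0,0]],[1,[0.0042,0.0156,0.0022],[0,0,0]],[1,[0.0062,0.0232,0.003],[0,0,0]],[1,[0.0082,0.031,0.0038],[0,0,0]]]'

```text
t: 12.38
tool_pos: [0.5118, 0.1618, 0.2809]
tool_rot: [0.413, 3.114, 0.0]
contact_force: [0.8, -2.0, 5.7]
opening: 0.0255
grip_force: 80.7
```

```bash
python3 step.py 4 .03 6.5
```

```text
t=12.38 z0=-0.04mm p=-0.044 S=1.21 xa=35.2 th=-0.070 Fraw=8.4 Ffit=8.3 side F=[ 0.8 -2. ] dZ(meas-cmd)=0.21 dX=0.51 Zerr=-0.17
[[1, [0.0022, 0.0082, 0.0008], [0, 0, 0]], [1, [0.0042, 0.0158, 0.001], [0, 0, 0]], [1, [0.0062, 0.0234, 0.0012], [0, 0, 0]], [1, [0.0084, 0.031, 0.001], [0, 0, 0]]]
dz mm [0.32 0.42 0.44 0.38] th end -0.045
```

Call:
jog_arm --deltas '[[1,[0.0022,0.0082,0.0012],[0,0,0]],[1,[0.0042,0.0158,0.0016],[0,0,0]],[1,[0.0062,0.0234,0.0018],[0,0,0]],[1,[0.0084,0.031,0.0016],[0,0,0]]]'

```text
t: 12.72
tool_pos: [0.5151, 0.1742, 0.2813]
tool_rot: [0.413, 3.114, 0.0]
contact_force: [1.5, -1.5, 4.5]
opening: 0.0256
grip_force: 80.6
```

```bash
python3 step.py 4 .03 6.5 .0006
```

```text
t=12.72 z0=-0.05mm p=-0.043 S=1.17 xa=45.3 th=-0.044 Fraw=7.2 Ffit=7.1 side F=[ 1.5 -1.5] dZ(meas-cmd)=0.00 dX=0.54 Zerr=-0.37
[[1, [0.0022, 0.0082, -0.001], [0, 0, 0]], [1, [0.0042, 0.0158, -0.0016], [0, 0, 0]], [1, [0.0062, 0.0232, -0.0024], [0, 0, 0]], [1, [0.0082, 0.0308, -0.0034], [0, 0, 0]]]
dz mm [-0.41 -0.64 -0.95 -1.34] th end -0.021
```

Call:
jog_arm --deltas '[[1,[0.0022,0.0082,-0.0002],[0,0,0]],[1,[0.0042,0.0158,-0.0008],[0,0,0]],[1,[0.0062,0.0232,-0.0016],[0,0,0]],[1,[0.0082,0.0308,-0.0026],[0,0,0]]]'

```text
t: 13.05
tool_pos: [0.5184, 0.1866, 0.2803]
tool_rot: [0.412, 3.114, 0.001]
contact_force: [1.2, -0.9, 4.7]
opening: 0.0258
grip_force: 80.6
```

```bash
python3 step.py 4 .03 6.5 .0008
```

```text
t=13.05 z0=-0.08mm p=-0.042 S=1.15 xa=55.6 th=-0.020 Fraw=7.3 Ffit=7.2 side F=[ 1.2 -0.9] dZ(meas-cmd)=0.02 dX=0.60 Zerr=-0.39
[[1, [0.0022, 0.0082, -0.0018], [0, 0, 0]], [1, [0.0042, 0.0156, -0.0032], [0, 0, 0]], [1, [0.0062, 0.023, -0.0048], [0, 0, 0]], [1, [0.0082, 0.0304, -0.0066], [0, 0, 0]]]
dz mm [-0.75 -1.31 -1.95 -2.66] th end 0.001
```

Call:
jog_arm --deltas '[[1,[0.0022,0.0082,-0.001],[0,0,0]],[1,[0.0042,0.0156,-0.0024],[0,0,0]],[1,[0.0062,0.023,-0.004],[0,0,0]],[1,[0.0082,0.0304,-0.0058],[0,0,0]]]'

```text
t: 13.38
tool_pos: [0.5217, 0.1988, 0.2779]
tool_rot: [0.412, 3.114, 0.001]
contact_force: [1.7, 1.1, 2.9]
opening: 0.0254
grip_force: 80.6
```

```bash
python3 step.py 4 .03 6.5 .0008
```

```text
t=13.38 z0=-0.11mm p=-0.041 S=1.14 xa=66.1 th=-0.000 Fraw=5.5 Ffit=5.4 side F=[1.7 1.1] dZ(meas-cmd)=-0.06 dX=0.64 Zerr=-0.33
[[1, [0.0022, 0.0082, -0.0032], [0, 0, 0]], [1, [0.0042, 0.0154, -0.0054], [0, 0, 0]], [1, [0.006, 0.0228, -0.0076], [0, 0, 0]], [1, [0.008, 0.03, -0.0102], [0, 0, 0]]]
dz mm [-1.28 -2.15 -3.08 -4.08] th end 0.02
```

Call:
jog_arm --deltas '[[1,[0.0022,0.0082,-0.0026],[0,0,0]],[1,[0.0042,0.0154,-0.005],[0,0,0]],[1,[0.006,0.0228,-0.0072],[0,0,0]],[1,[0.008,0.03,-0.0098],[0,0,0]]]'

```text
t: 13.72
tool_pos: [0.5249, 0.2109, 0.2741]
tool_rot: [0.412, 3.114, 0.001]
contact_force: [2.0, 1.2, 3.7]
opening: 0.0254
grip_force: 80.7
```

```bash
python3 step.py 4 .03 6.5 .0004
```

```text
t=13.72 z0=-0.12mm p=-0.041 S=1.14 xa=76.6 th=0.018 Fraw=6.4 Ffit=6.3 side F=[2.  1.2] dZ(meas-cmd)=0.02 dX=0.69 Zerr=-0.08
[[1, [0.0022, 0.008, -0.0028], [0, 0, 0]], [1, [0.0042, 0.0154, -0.0058], [0, 0, 0]], [1, [0.006, 0.0226, -0.0088], [0, 0, 0]], [1, [0.008, 0.0298, -0.0118], [0, 0, 0]]]
dz mm [-1.15 -2.29 -3.49 -4.76] th end 0.039
```

Call:
jog_arm --deltas '[[1,[0.0022,0.008,-0.0028],[0,0,0]],[1,[0.0042,0.0154,-0.0058],[0,0,0]],[1,[0.006,0.0226,-0.0088],[0,0,0]],[1,[0.008,0.0298,-0.0118],[0,0,0]]]'

```text
t: 14.05
tool_pos: [0.5281, 0.2227, 0.2691]
tool_rot: [0.413, 3.114, 0.001]
contact_force: [1.7, 1.4, 2.8]
opening: 0.025
grip_force: 80.6
```

```bash
python3 step.py 6 .027 7
```

```text
t=14.05 z0=-0.11mm p=-0.041 S=1.14 xa=87.0 th=0.038 Fraw=5.5 Ffit=5.5 side F=[1.7 1.4] dZ(meas-cmd)=-0.19 dX=0.56 Zerr=0.08
[[1, [0.002, 0.0074, -0.0036], [0, 0, 0]], [1, [0.0038, 0.014, -0.0068], [0, 0, 0]], [1, [0.0056, 0.0206, -0.0104], [0, 0, 0]], [1, [0.0074, 0.0272, -0.014], [0, 0, 0]], [1, [0.009, 0.0338, -0.0178], [0, 0, 0]], [1, [0.0108, 0.0404, -0.0216], [0, 0, 0]]]
dz mm [-1.4  -2.74 -4.14 -5.59 -7.1  -8.66] th end 0.073
```

Call:
jog_arm --deltas '[[1,[0.002,0.0074,-0.004],[0,0,0]],[1,[0.0038,0.014,-0.0074],[0,0,0]],[1,[0.0056,0.0206,-0.0108],[0,0,0]],[1,[0.0074,0.0272,-0.0144],[0,0,0]],[1,[0.009,0.0338,-0.0182],[0,0,0]]]'

```text
t: 14.47
tool_pos: [0.5317, 0.2361, 0.2618]
tool_rot: [0.413, 3.114, 0.0]
contact_force: [1.0, 2.4, 3.4]
opening: 0.0255
grip_force: 80.6
```

Call:
jog_arm --deltas '[[1,[0,0.002,0.03],[0,0,0]],[1,[0,0.002,0.08],[0,0,0]],[1,[0,0.002,0.14],[0,0,0]],[1,[0,0.002,0.2],[0,0,0]],[1,[0,0,0.24],[0,0,0]],[1,[0,-0.03,0.24],[0,0,0.005]],[1,[0,-0.08,0.24],[0,0,0.01]],[1,[0,-0.15,0.24],[0,0,0.02]],[1,[0,-0.22,0.24],[0,0,0.031]],[1,[0,-0.28,0.24],[0,0,0.031]],[1,[0,-0.32,0.24],[0,0,0.031]],[1,[0,-0.34,0.24],[0,0,0.031]]]'

```text
t: 15.47
tool_pos: [0.5301, 0.0974, 0.3562]
tool_rot: [-0.264, -3.125, 0.004]
contact_force: [0.2, 0.3, -2.6]
opening: 0.0257
grip_force: 79.8
```

Call:
jog_arm --deltas '[[1,[-0.002,-0.04,0],[0,0,0]],[1,[-0.005,-0.12,0],[0,0,0]],[1,[-0.008,-0.21,0],[0,0,0]],[1,[-0.01,-0.3,0],[0,0,0]],[1,[-0.012,-0.4,0],[0,0,0]],[1,[-0.014,-0.5,-0.02],[0,0,0]],[1,[-0.016,-0.59,-0.05],[0,0,0]],[1,[-0.018,-0.67,-0.08],[0,0,0]],[1,[-0.019,-0.73,-0.1],[0,0,0]],[1,[-0.019,-0.77,-0.12],[0,0,0]],[1,[-0.019,-0.77,-0.12],[0,0,0]],[1,[-0.019,-0.77,-0.12],[0,0,0]]]'

```text
t: 16.47
tool_pos: [0.5229, -0.2079, 0.308]
tool_rot: [-0.262, -3.126, -0.004]
contact_force: [-0.9, -0.1, -3.5]
opening: 0.0251
grip_force: 79.9
```

Call:
jog_arm --deltas '[[1,[0,0,0],[0,0,0]],[1,[0,0,0],[0,0,0]],[1,[0,0,0],[0,0,0]],[1,[0,0,0],[0,0,0]],[1,[0,0,0],[0,0,0]],[1,[0,0,0],[0,0,0]]]'

```text
t: 16.97
tool_pos: [0.5241, -0.2079, 0.3104]
tool_rot: [0.259, 3.13, -0.0]
contact_force: [-0.1, -0.1, -2.8]
opening: 0.0255
grip_force: 79.9
```

Run:
```python
from h import *
c=ctrl.get_calibration("wrist");im=ctrl.get_image("wrist")[:,:,::-1];s=ctrl.get_image("scene")[:,:,::-1];t=ctrl.get_image("top")[:,:,::-1]
cv2.imwrite("pics/w3.png",np.hstack([im,cv2.resize(s[60:180,170:260],(288,384))]))
a=cv2.imread("pics/w2.png")[:,:512]
for q in(a,im):
    h=cv2.cvtColor(np.ascontiguousarray(q[130:225,225:295]),cv2.COLOR_BGR2HSV);m=(h[...,1]<40)&(h[...,2]>70)
    ys,xs=np.nonzero(m);print(np.percentile(xs,[1,50,99])+225,np.percentile(ys,[1,50,99])+130,m.sum())
b=[.5225,-.2093]
print("rest bottom px",proj(c,[*b,.008]))
```

```text
[237. 260. 284.] [143. 169. 200.] 2531
[229.   266.   287.21] [130.   150.   191.21] 1180
rest bottom px [259.83718522 151.31256171]
```

View pics/w3.png

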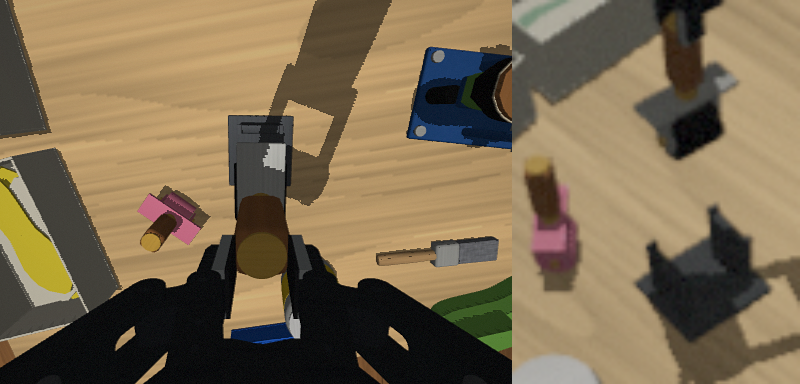

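The roller sits in the hand exactly as before: cap at (262,253), plate edge row 142, upright. The empty holder is right under it at (261,150). Lowering it in now.

Call:
jog_arm --deltas '[[1,[-0.0015,-0.003,-0.03],[0,0,0]],[1,[-0.0015,-0.003,-0.09],[0,0,0]],[1,[-0.0015,-0.003,-0.16],[0,0,0]],[1,[-0.0015,-0.003,-0.23],[0,0,0]],[1,[-0.0015,-0.003,-0.29],[0,0,0]],[1,[-0.0015,-0.003,-0.34],[0,0,0]],[1,[-0.0015,-0.003,-0.38],[0,0,0]],[1,[-0.0015,-0.003,-0.42],[0,0,0]],[1,[-0.0015,-0.003,-0.45],[0,0,0]],[1,[-0.0015,-0.003,-0.475],[0,0,0]],[1,[-0.0015,-0.003,-0.49],[0,0,0]],[1,[-0.0015,-0.003,-0.495],[0,0,0]]]'

```text
t: 18.12
tool_pos: [0.5228, -0.2092, 0.1107]
tool_rot: [-0.261, -3.129, -0.001]
contact_force: [-0.3, 1.5, -1.8]
opening: 0.0255
grip_force: 79.9
```

Call:
jog_arm --deltas '[[1,[0,0,-0.002],[0,0,0]],[1,[0,0,-0.005],[0,0,0]],[1,[0,0,-0.008],[0,0,0]],[1,[0,0,-0.011],[0,0,0]],[1,[0,0,-0.013],[0,0,0]],[1,[0,0,-0.013],[0,0,0]],[1,[0,0,-0.013],[0,0,0]],[1,[0,0,-0.013],[0,0,0]]]'

```text
t: 18.78
tool_pos: [0.5234, -0.2095, 0.107]
tool_rot: [0.26, 3.131, -0.0]
contact_force: [-0.7, -0.5, -2.8]
opening: 0.0253
grip_force: 79.9
```

Call:
jog_arm --deltas '[[1,[0,0,-0.002],[0,0,0]],[1,[0,0,-0.004],[0,0,0]],[1,[0,0,-0.005],[0,0,0]],[1,[0,0,-0.005],[0,0,0]]]'

```text
t: 19.12
tool_pos: [0.5237, -0.2098, 0.1064]
tool_rot: [0.261, 3.13, -0.001]
contact_force: [-3.2, 0.6, 5.6]
opening: 0.025
grip_force: 80.8
```

Seated: the force jumped to +5.6 N at the original height. I'll release, then rise.

Call:
jog_arm --deltas '[[0.3,[0,0,0],[0,0,0]],[0,[0,0,0],[0,0,0]],[-0.5,[0,0,0],[0,0,0]],[-1,[0,0,0],[0,0,0]],[-1,[0,0,0],[0,0,0]],[-1,[0,0,0],[0,0,0]],[-1,[0,0,0],[0,0,0]],[-1,[0,0,0],[0,0,0]],[-1,[0,0,0],[0,0,0]],[-1,[0,0,0],[0,0,0]],[-1,[0,0,0],[0,0,0]],[-1,[0,0,0],[0,0,0]]]'

```text
t: 20.12
tool_pos: [0.5234, -0.2094, 0.1049]
tool_rot: [0.26, 3.131, -0.0]
contact_force: [-0.3, -0.6, -0.4]
opening: 0.0855
grip_force: 0.0
```

Call:
jog_arm --deltas '[[-1,[0,0,0.03],[0,0,0]],[-1,[0,0,0.08],[0,0,0]],[-1,[0,0,0.15],[0,0,0]],[-1,[0,0,0.22],[0,0,0]],[-1,[0,0,0.3],[0,0,0]],[-1,[0,0,0.36],[0,0,0]],[-1,[0,0,0.4],[0,0,0]],[-1,[0,0,0.42],[0,0,0]],[-1,[0,0,0.42],[0,0,0]],[-1,[0,0,0.42],[0,0,0]],[-1,[0,0,0.42],[0,0,0]],[-1,[0,0,0.42],[0,0,0]]]'

```text
t: 21.12
tool_pos: [0.5226, -0.209, 0.2707]
tool_rot: [-0.26, -3.128, -0.002]
contact_force: [-0.7, -0.8, -0.6]
opening: 0.0853
grip_force: 0.0
```

Run:
```python
from h import *
c=ctrl.get_calibration("wrist");im=ctrl.get_image("wrist")[:,:,::-1];s=ctrl.get_image("scene")[:,:,::-1]
np.savez("w4.npz",**c);print(ctrl.get_obs()["tool_pos"],proj(c,[.5225,-.2093,.152]),proj(c,[.5225,-.2093,.075]))
cv2.imwrite("pics/w4.png",np.hstack([cv2.resize(im[100:230,190:320],(400,400)),cv2.resize(s[95:175,180:260],(400,400))]))
```

```text
[ 0.52279263 -0.20913481  0.27118165] [260.36950938 179.2024126 ] [260.42380549 165.17027344]
```

View pics/w4.png

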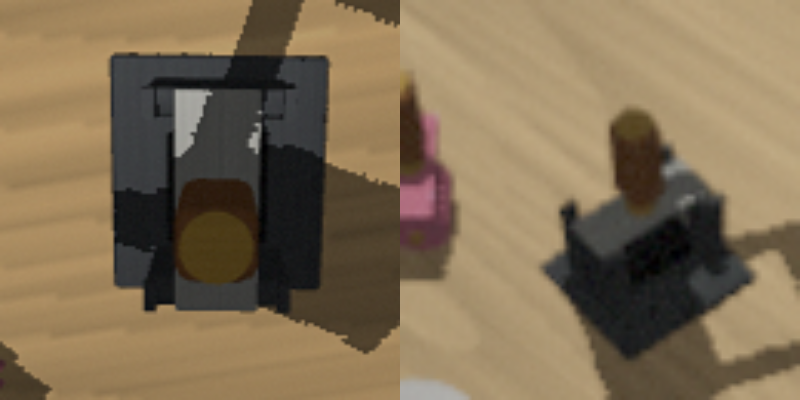

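The roller hangs upright and centred between the walls: cap at crop (215,247), i.e. pixel (260,180), against the predicted (260,179). The gripper is open and clear of it, so I'm handing in.

```bash
python3 -c "
from station import ctrl
print(ctrl.finish_job())"
```

```text
the job is handed in; nothing more can be done
None
```

The job is handed in, with no verdict returned: I rolled the sole heel to toe in about 6.5 s at a measured 5 to 8.5 N, tilt estimated within 0.18 rad, and the roller hangs upright in its holder, released; a few times I sent a move and the script reading its result together instead of waiting between them.

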